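Bolt down the toppings box

ROBOT

A 6-joint arm with a two-finger parallel gripper is mounted at the origin on the work surface. World frame = base frame: x ahead of the robot, y to its left, z up, the work surface at z = 0. Lengths are in m, angles in degrees, forces in N, time in s.
With the tool pointing down it reaches from about 0.325 to 0.775 m from the base axis. Payload 5.5 kg.
Tool frame: the origin (TCP) lies at the centre of the arm's flange, where the gripper is bolted on; the fingertips stand 182 mm ahead of it and the grasp point (between the pads) lies 163 mm ahead of it; z points along the fingers, y is the direction in which the jaws open and shut (so a half turn about z gives the same grasp; the last joint's range is limited). The gripper opens to 88 mm and grips with 3 to 60 N. Pads are 20 mm wide; open, the fingers measure 115 mm over their backs; the gripper's body (75 mm by 178 mm) begins 61 mm behind the grasp point.
Start: joints at [-76.186, 5.22, 70.514, -0, 104.267, -3.249], TCP at [0.176, -0.574, 0.405] pointing down, gripper open.
Joint ranges: [-164.24, 164.24], [-49.07, 125.15], [9.68, 141.18], [-86.29, 266.29], [3.28, 154.24], [-151.56, 151.56]. Speed limits (degrees/s): [147.25, 147.25, 172.46, 180, 180, 180].

INTERFACE

Orientations are given as [roll, pitch, yaw] about the fixed x, y, z axes, in that order (R = Rz(yaw) Ry(pitch) Rx(roll)).
In Python, from station import r gives the robot as it stands. The module is installed in compiled form; this text tells all that it offers. Calls block until the motion is done:
- r.reach(position, orientation): joint-space move of the TCP to a pose.
- r.servo_line(position, rotation=None, speed=0.15): straight line of the TCP; rotation=None keeps the orientation; speed is the mean speed in m/s.
- r.move_joints(angles): joint-space move.
- r.let_go() and r.grab(squeeze=None): open the fingers fully, or close them until they stop; squeeze is the grip in N (None keeps the last).
- r.wait(seconds).
- r.inverse_kinematics(position, orientation): joint angles nearest the present ones, or None.
- r.sense(): the state.
- r.snapshot(name): name is "scene" or "top"; returns a dict with "frame" (384x512x3 uint8, red, green, blue), "fx", "fy", "cx", "cy" (pixels), "dist_coeffs" ([k1, k2, p1, p2, k3] as OpenCV has them; the pictures are not rectified), "R" (3x3) and "t" (3): a world point X has camera coordinates R X + t. Camera axes: x right, y down, z forward; pixel columns grow to the right and rows downward; lengths in m; the calibration is good to about 2 mm. A picture is of the moment at which its call begins. There is no depth.
A pose or a line that the arm cannot do raises r.IKError and nothing moves.
- r.hand_in(): hands the job in, once; it reports no verdict.
The state is a dict: "clock": time; "joints": joint angles; "joint_vel": joint speeds; "joint_torque": joint torques, N m; "tcp_pos": TCP position; "orientation": TCP orientation; "contact_force": force on the tool from outside, world axes, zero at the start; "torque": the same for the moment, N m; "opening": finger opening in m.
Only numpy, scipy, OpenCV 4.12 (cv2) and the standard library are available. Lean on these libraries where they do the work, as an engineer would, in place of code of your own. Each camera call takes 0.05 s, during which the arm holds its last target. There are 200 camera calls.

TASK

Close up the toppings box: first take the wooden turner that lies across it and lay it flat in the shallow steel tray (set it down, do not drop it), then shut the lid fully. Then slide the bolt across through the keeper on the lid and turn its handle all the way down into the notch. Do not knock over or push away the bottles, jars and cup standing around.

Things in the scene. Friction and masses are not known exactly. Their poses are not given: they have to be found in the camera images.
- box: Insulated red toppings box with white deck, fixed: 220 (x) by 360 (y) by 100 mm high. Origin at the centre of its underside, x from front (robot side) to back, y to the robot's left, z up; the deck is at z = 100. Its well mouth, x -80 to 30, y -140 to 20 mm, is covered by the shut lid. A steel barrel bolt lies on the +y part of the deck, rod axis along y at x = -85, z = 124 mm.
- bolt_rail (a point): Point on the top of the steel guard rail along the front of the bolt, at (-103, 147, 134) mm in the box. The rail (6 mm thick, y 56 to 178 mm) keeps the handle from being laid down except at its one notch. Two straps over the rod (28 mm wide, y 56 to 72 and 168 to 178 mm) rise to z = 136 mm. Axes: the box's.
- notch (a point): Centre of the notch in the guard rail, at (-103, 105, 124) mm in the box; the notch is 22 mm wide along y and open at the top. Axes: the box's.
- lid_hinge (a point): Point on the lid's hinge line, at (95, -60, 100) mm in the box; the hinge runs along the box's y, at the back. Axes: the box's.
- lid_edge (a point): Point on the lid's free edge, half-way through its thickness, 40 mm from its -y corner, at box y = -120 mm. The lid is a white slab 200 mm from hinge to free edge, 190 mm wide (box y -160 to 30 when shut), 10 mm thick, its underside on the deck when shut; the outer face is smooth but for the keeper. Axes: the lid's, x from free edge to hinge, z out of the outer face; the box's when shut.
- keeper (a point): Centre of the opening of the lid's keeper, a square steel arch that the bolt runs into: 31 mm wide, 34 mm high, 16 mm long, opening 23 mm wide, on the lid's outer face near its free edge and its +y side, at (-85, 22, 126) mm in the box when the lid is shut. Axes: the lid's.
- lid (a joint): Lid angle in rad: 0 shut flat on the deck, grows as it swings up and away from the robot, 1.5 wide open. Stiff hinge (0.6 N m friction): it stays where it is left; a push of a few N on its outer face towards the free edge shuts it.
- bolt_slide (a joint): Travel of the bolt in m: 0 fully back, 0.054 fully shot; grows along the box's -y, towards the lid. The rod is 16 mm thick, 130 mm long, its tip at box y = 50 mm when back; beyond 0.018 it bars an open lid from shutting. The handle faces the notch at 0.050 and can go down into it between 0.046 and 0.054. Friction 2 N; stays where it is left.
- bolt_turn (a joint): Angle of the bolt's handle about the rod in rad: 0 upright, grows as it swings down towards the box's front (-x), 1.57 level, fully down in the notch and sticking out in front of the box. Away from the notch the guard rail stops it at about 0.6. Light friction (0.012 N m): stays put within about 0.6 of upright; let go lower over the notch, it tends to drop home by its own weight.
- bolt_handle (a point): Point on the bolt's handle 48 mm from the rod's axis; the handle is a round steel bar 14 mm thick, standing out of the rod to 70 mm from its axis. With the bolt back and the handle upright this point lies at (-85, 155, 172) mm in the box. Its z axis points along the handle to the free end, y along the rod.
- turner_center (a point): Wooden turner, 200 mm long, across the well under the raised lid, handle towards the robot and out over the front. Point half-way up its handle (8 mm over its underside), 85 mm from the handle's end, 20 mm short of the centre of mass. x points to the blade, z up. Handle: a bar 22 mm wide, 16 mm thick, 125 mm long; blade: 75 long, 52 wide, 8 mm thick, same underside. 0.1 kg.
- tray: Shallow open steel tray, fixed: 280 (x) by 160 (y) by 45 mm high, walls and floor 4 mm thick. Origin at the centre of its underside, x along its length. It stands to the left or to the right of the box, with the tub on the other side.
- tub: Deep square black tub, 160 by 160 by 110 mm high, open at the top, fixed; not part of the job. Origin at the centre of its underside.
- shaker: Bystander: small spice shaker (42 mm diameter, 90 mm tall), standing on the box's deck behind the bolt. Origin at the centre of its underside.
- spice_jar: Bystander: spice jar (48 mm diameter, 85 mm tall), standing on the table in front of the box. Origin at the centre of its underside.
- cup: Bystander: paper cup (66 mm across, 70 mm tall), standing on the table in front of the box. Origin at the centre of its underside.
- oil_bottle: Bystander: squeeze bottle (58 mm diameter, 180 mm tall), standing near the box's back right (-y) corner. Origin at the centre of its underside.
- sauce_bottle: Bystander: squeeze bottle (58 mm diameter, 190 mm tall), standing near the box's back left (+y) corner. Origin at the centre of its underside.
- dressing_bottle: Bystander: squeeze bottle (58 mm diameter, 170 mm tall), standing to the right (-y) of the box, beyond the tray or tub there. Origin at the centre of its underside.

How it is judged:
By the outcome, as a careful person would: the job done as asked, in the order asked, and still so for the second after the job is handed in, with the robot touching nothing.
It also fails if it takes over 72 s, if anything falls off the work surface, if the arm or the gripper's body presses on something with over 40 N, if the wrist force passes 120 N, or if a joint passes its speed limit or range.

## Working session

There is one attempt and no reset: what is moved stays moved. The work goes in short steps, each a Python script; the robot and the scene stay as the last script left them, time stands still between calls to the robot, and variables do not carry over. Pictures are saved under pics/ and viewed, about 8 in all and at most 12, crops included, and the job is handed in when it is done.

```bash
mkdir -p pics; ls; python3 - <<'E'
from station import r
import cv2
for n in("scene","top"):
    s=r.snapshot(n); cv2.imwrite(f"pics/{n}0.png",s["frame"][:,:,::-1])
    print(n,s["fx"],s["fy"],s["cx"],s["cy"],s["dist_coeffs"],(-s["R"].T@s["t"]).round(3),s["R"].round(3).tolist())
print(r.sense())
E
```

```text
pics
scene 398.356884522063 398.356884522063 264.5109783088616 191.93840255348547 [-0.10198701  0.          0.          0.          0.        ] [1.135 0.218 0.919] [[-0.353, 0.936, -0.001], [0.724, 0.273, -0.633], [-0.592, -0.224, -0.774]]
top 442.9723181121016 442.9723181121016 259.23649338539985 189.1043067618056 [-0.0755457  0.         0.         0.         0.       ] [ 0.319 -0.009  1.296] [[-0.114, -0.993, -0.003], [-0.972, 0.112, -0.205], [0.204, -0.021, -0.979]]
{'clock': 0.1, 'joints': array([-7.61869954e+01,  5.25991104e+00,  7.05734295e+01,  4.73363655e-04,
        1.04266662e+02, -3.24827815e+00]), 'joint_vel': array([ 0.02925128, -0.10986884, -0.17715125,  0.00379833,  0.01933573,
       -0.08197722]), 'joint_torque': array([ 2.72707992e-03, -4.47857773e+01, -4.07570708e+01,  7.00814766e-02,
        2.84133176e-02, -1.13165372e-04]), 'tcp_pos': array([ 0.17605454, -0.57365234,  0.40362329]), 'orientation': array([-1.79900184e+02, -6.12465645e-03,  1.70613937e+01]), 'contact_force': array([ 0.29342505, -0.27268542,  0.09163625]), 'torque': array([-0.05665476,  0.0172601 , -0.01624585]), 'opening': 0.08774976602815324}
```

View pics/scene0.png

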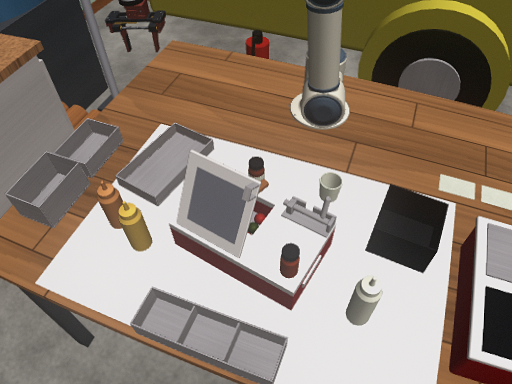

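View pics/top0.png

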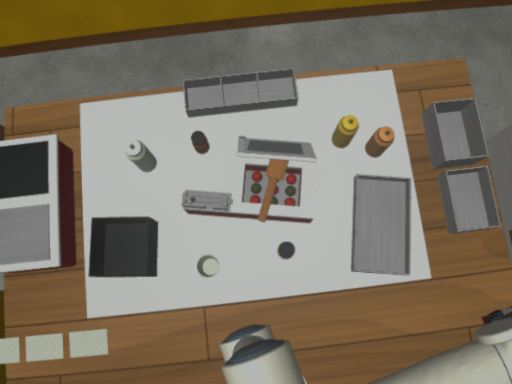

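The top view shows the turner at about (270,190), the lid standing up with its edge-on band at (276,149), the bolt at (208,200) and the tray at (381,224). The tub is at (124,247), the cup at (210,266), the jar at (286,250) and the shaker at (200,142). I'll take zoomed crops to pick accurate pixels.

```bash
cat > h.py <<'E'
from station import r
import cv2, numpy as np
from scipy.spatial.transform import Rotation as Ro
def ray(s,px):
    K=np.array([[s["fx"],0,s["cx"]],[0,s["fy"],s["cy"]],[0,0,1]])
    u=cv2.undistortPoints(np.array([[px]],float),K,np.array(s["dist_coeffs"]))[0,0]
    R=np.array(s["R"]); return -R.T@s["t"], R.T@np.array([u[0],u[1],1.])
def onz(s,px,z):
    o,d=ray(s,px); return o+d*(z-o[2])/d[2]
def proj(s,X):
    K=np.array([[s["fx"],0,s["cx"]],[0,s["fy"],s["cy"]],[0,0,1]])
    return cv2.projectPoints(np.atleast_2d(X).astype(float),cv2.Rodrigues(np.array(s["R"]))[0],np.array(s["t"],float),K,np.array(s["dist_coeffs"]))[0][:,0]
def tri(s1,p1,s2,p2):
    o1,d1=ray(s1,p1);o2,d2=ray(s2,p2)
    a=np.linalg.lstsq(np.c_[d1,-d2],o2-o1,rcond=None)[0]
    A,B=o1+a[0]*d1,o2+a[1]*d2
    return (A+B)/2,np.linalg.norm(A-B)
def crop(s,x,y,w,h,k,name):
    f=s["frame"][y:y+h,x:x+w,::-1]
    cv2.imwrite("pics/"+name,cv2.resize(f,None,fx=k,fy=k,interpolation=cv2.INTER_CUBIC))
E
python3 - <<'E'
from h import *
crop(r.snapshot("top"),170,110,160,120,5,"c1.png")
crop(r.snapshot("scene"),165,145,180,160,4,"c2.png")
E
```

```text
(no output)
```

View pics/c1.png

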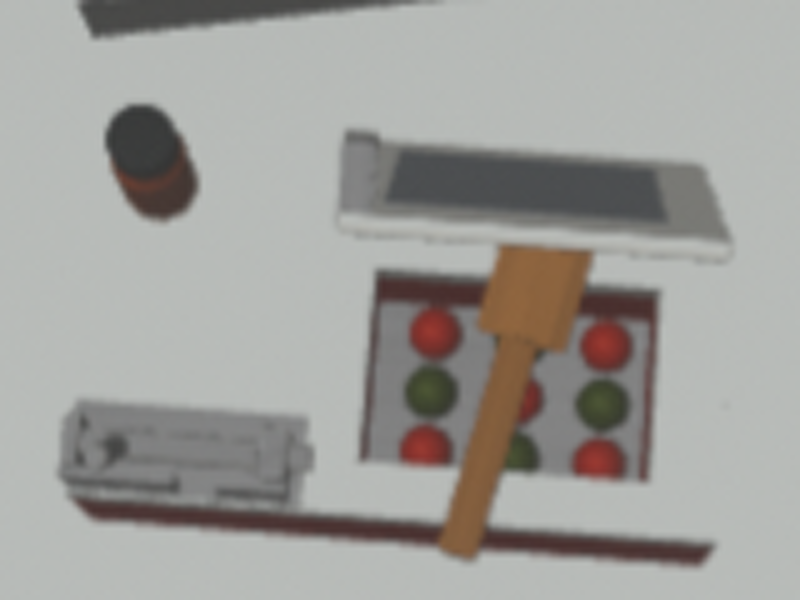

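View pics/c2.png

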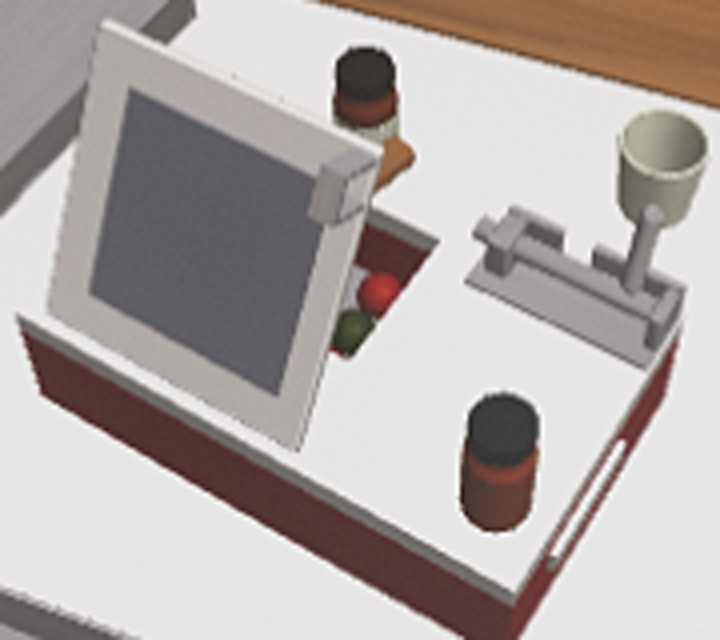

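Crop c1 shows the well mouth corners, the front deck edge and the turner handle end at (459,553). Its keeper is at (360,170) and the bolt handle top at about (115,447). Crop c2 shows the lid edge corners at (105,22) and (382,150), and the bolt handle tip at (652,210). Next I compute positions from these.

```bash
python3 - <<'E'
from h import *
from scipy.optimize import least_squares
T=r.snapshot("top");S=r.snapshot("scene")
c1=lambda x,y:(170+(x+.5)/5-.5,110+(y+.5)/5-.5)
c2=lambda x,y:(165+(x+.5)/4-.5,145+(y+.5)/4-.5)
obs=[(T,c1(378,268),(30,20)),(T,c1(660,290),(30,-140)),(T,c1(361,460),(-80,20)),(T,c1(647,480),(-80,-140)),(T,c1(68,492),(-110,180)),(T,c1(715,545),(-110,-180)),
(S,c2(438,240),(-80,20)),(S,c2(347,357),(30,20)),(S,c2(20,315),(110,-180)),(S,c2(515,595),(110,180)),(S,c2(683,322),(-110,180))]
W=np.array([onz(s,p,.1)[:2] for s,p,_ in obs]);B=np.array([b for *_,b in obs])/1e3
def f(v):
    c,s=np.cos(v[2]),np.sin(v[2]); return B@np.array([[c,s],[-s,c]])+v[:2]-W
q=least_squares(lambda v:f(v).ravel(),[.5,0,0],loss="soft_l1",f_scale=.003).x
print("box",q[:2],np.degrees(q[2]));print((f(q)*1e3).round(1))
c,s=np.cos(q[2]),np.sin(q[2]);Rb=np.array([[c,-s,0],[s,c,0],[0,0,1]]);o=np.r_[q[:2],0]
np.savez("box.npz",R=Rb,o=o)
tb=lambda X:((np.array(X)-o)@Rb*1e3).round(1)
for n,a,b in[("lid -y",(105,22),(732,240)),("lid +y",(382,150),(338,218)),("bolt tip",(652,210),(115,445)),]:
    X,e=tri(S,c2(*a),T,c1(*b));print(n,X.round(4),tb(X),e*1e3)
# turner
hsv=cv2.cvtColor(T["frame"],cv2.COLOR_RGB2HSV);m=cv2.inRange(hsv,(8,110,60),(20,255,255));m[:140]=0;m[240:]=0;m[:,:240]=0;m[:,310:]=0
n,l,st,_=cv2.connectedComponentsWithStats(m);k=1+st[1:,4].argmax();print("turner",st[k])
for a,z in[((459,552),.116),((517,338),.108),((500,400),.116),((515,346),.116),((546,250),.108)]:
    X=onz(T,c1(*a),z);print("turner",X.round(4),tb(X))
for p in[(355.5,176),(410.5,178),(353,272.5),(409,274)]:
    print("tray",onz(T,p,.045).round(4))
for n,p,z in[("jar",(286.5,250),.085),("cup",(209,266),.07),("shaker",(198.5,137.5),.19),("oil",(346,124),.19),("oil2",(383,135),.19),("sauce",(135,150),.19),("tubc",(124,247),.11)]:
    X=onz(T,p,z);print(n,X.round(3),tb(X))
E
```

```text
box [ 0.61375491 -0.01516954] -11.078282048316435
[[ 1.2  2.3]
 [ 1.   0.1]
 [ 0.5  2.5]
 [-1.3 -0.1]
 [ 1.2  3.7]
 [ 1.4 -1.5]
 [-0.8  0.6]
 [ 2.7  1. ]
 [-1.2 -7.1]
 [-1.3 -2.7]
 [-6.3 -1.6]]
lid -y [ 0.5902 -0.1709  0.279 ] [   6.8 -157.3  279. ] 5.552709069055627
lid +y [0.6236 0.0131 0.278 ] [  4.2  29.7 278. ] 2.4408841695810573
bolt tip [0.5427 0.1451 0.1906] [-100.5  143.6  190.6] 12.539748733998067
turner [258 160  30  61 639]
turner [ 0.4798 -0.0299  0.116 ] [-128.6  -40.2  116. ]
turner [ 0.5952 -0.0755  0.108 ] [ -6.6 -62.7 108. ]
turner [ 0.56   -0.0617  0.116 ] [-43.8 -56.  116. ]
turner [ 0.589  -0.0734  0.116 ] [-13.1 -61.9 116. ]
turner [ 0.6433 -0.0975  0.108 ] [ 44.8 -75.2 108. ]
tray [ 0.586  -0.3182  0.045 ]
tray [ 0.5618 -0.4784  0.045 ]
tray [ 0.3133 -0.2682  0.045 ]
tray [ 0.2899 -0.4246  0.045 ]
jar [ 0.395 -0.089  0.085] [-200.9 -114.4   85. ]
cup [0.376 0.126 0.07 ] [-260.2   93.2   70. ]
shaker [0.705 0.11  0.19 ] [ 65.1 140.5 190. ]
oil [ 0.698 -0.28   0.19 ] [ 133.1 -243.7  190. ]
oil2 [ 0.657 -0.373  0.19 ] [ 110.7 -342.6  190. ]
sauce [0.69  0.279 0.19 ] [ 18.6 303.3 190. ]
tubc [0.45  0.345 0.11 ] [-230.4  321.9  110. ]
```

```bash
cat >> h.py <<'E'
try:
    _b=np.load("box.npz");Rb,ob=_b["R"],_b["o"]
except Exception: pass
BY=np.degrees(np.arctan2(Rb[1,0],Rb[0,0]))
def W(x,y,z): return ob+Rb@(np.array([x,y,z])/1e3)       # box mm -> world
def tip(x,y,z): return W(x,y,z)+[0,0,.182]               # TCP for fingertips there (tool down)
def st(n=""):
    s=r.sense();print(n,"t%.1f"%s["clock"],"tcp",s["tcp_pos"].round(4),"F",s["contact_force"].round(1),"op",round(s["opening"],4));return s
E
python3 - <<'E'
from h import *
yaw=-22.2; u=np.array([np.cos(np.radians(yaw)),np.sin(np.radians(yaw)),0])
g=np.array([.4798,-.0299,0])+.065*u+[0,0,.121+.163]
print(g)
r.reach(list(g+[0,0,.14]),[180,0,yaw]); st()
r.servo_line(list(g),speed=.12); st("down")
r.grab(30); s=st("grab")
r.servo_line(list(g+[0,0,.015]),speed=.05); st("lift")
r.servo_line(list(g-.09*u+[0,0,.025]),speed=.12); st("back")
crop(r.snapshot("scene"),140,100,220,170,3,"c3.png")
E
```

```text
[ 0.53998159 -0.05445965  0.284     ]
 t2.6 tcp [ 0.54   -0.0551  0.4239] F [ 0.2 -0.8 -0. ] op 0.0882
down t3.9 tcp [ 0.5402 -0.0545  0.2851] F [ 0.3  0.4 -0.4] op 0.0876
grab t4.9 tcp [ 0.54   -0.0544  0.284 ] F [ 0.6  0.3 -0.3] op 0.0218
lift t5.4 tcp [ 0.5401 -0.0545  0.2996] F [-0.5  0.1 -2. ] op 0.0217
back t6.3 tcp [ 0.4569 -0.0206  0.3089] F [ 0.4  0.3 -0.8] op 0.022
```

View pics/c3.png

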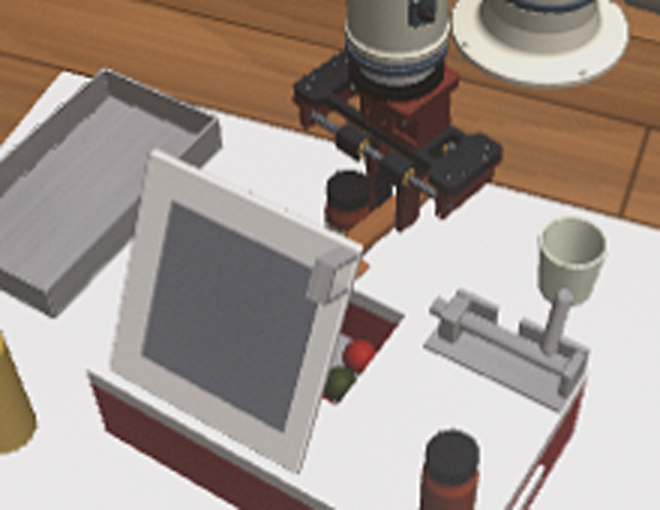

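c3 shows the turner held level in the jaws at about (380,225) and withdrawn clear of the lid, with the jar still standing. Next I place it in the tray.

```bash
python3 - <<'E'
from h import *
yaw=-10.8
p=np.array([.4034,-.3659,.30])
c=r.sense()["tcp_pos"]
r.servo_line([c[0],c[1],.37],speed=.15)
r.reach(list(p),[180,0,yaw]); st()
r.servo_line([p[0],p[1],.195],speed=.12); b=st("low")["contact_force"][2]
z=.195
while z>.1845:
    z-=.0015; r.servo_line([p[0],p[1],z],speed=.03); f=r.sense()["contact_force"][2]
    if f-b>2.5: break
st("floor"); r.let_go(); st("open")
r.servo_line([p[0],p[1],.33],speed=.2); st()
crop(r.snapshot("top"),330,160,100,130,4,"c4.png")
E
```

```text
t8.2 tcp [ 0.4038 -0.3652  0.3   ] F [-0.5  0.8 -1.4] op 0.0218
low t9.2 tcp [ 0.4037 -0.3661  0.196 ] F [-0.2 -0.1 -1.5] op 0.0216
floor t10.5 tcp [ 0.4035 -0.3661  0.188 ] F [0.1 0.3 1.3] op 0.0218
open t11.6 tcp [ 0.4034 -0.3659  0.1875] F [ 0.3  0.3 -0.1] op 0.0882
 t12.5 tcp [ 0.4033 -0.3658  0.3285] F [-0.2  0.7 -0.3] op 0.0873
```

View pics/c4.png

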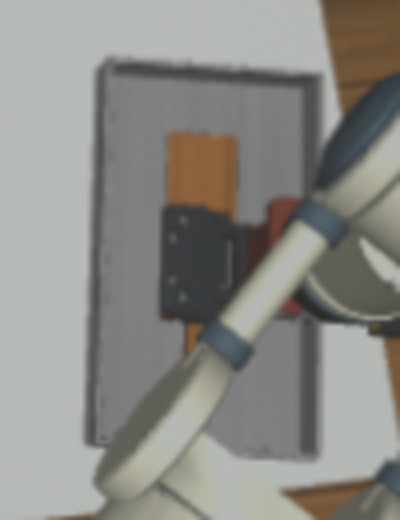

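c4 shows the turner flat in the tray with its blade at (200,170), well inside the walls. Next I shut the lid.

```bash
python3 - <<'E'
from h import *
Y=-65; ori=[180,0,BY]
def P(t,rho=165):
    t=np.radians(t); return tip(95-rho*np.cos(t)+10*np.sin(t)+10,Y,100+rho*np.sin(t)+10*np.cos(t))
a=P(74); c=r.sense()["tcp_pos"]
r.servo_line([c[0],c[1],.50],speed=.25)
r.grab(5)
up=a.copy();up[2]=.51
r.reach(list(up),ori); st("above")
r.servo_line(list(a),speed=.12); st("behind")
for t in (62,50,38,26,15,7,2.5):
    r.servo_line(list(P(t)),speed=.12); st(t)
e=P(0)
for k in range(8):
    r.servo_line(list(e-[0,0,.001*(k-2)]),speed=.03); s=st(k)
    if s["contact_force"][2]>18: break
E
```

```text
above t16.1 tcp [ 0.6686 -0.0935  0.5104] F [ 0.1 -0.6 -0.4] op 0.0002
behind t16.8 tcp [ 0.6688 -0.0927  0.4445] F [-0.1  0.1  0.1] op 0.0007
62 t17.3 tcp [ 0.6369 -0.0859  0.4339] F [-0.   0.4  0.4] op 0.001
50 t17.7 tcp [ 0.6081 -0.0803  0.4152] F [-0.5 -0.4 -0. ] op 0.0007
38 t18.1 tcp [ 0.5831 -0.0754  0.3917] F [0.1 0.1 1.1] op 0.0004
26 t18.6 tcp [ 0.5634 -0.0715  0.3637] F [-0.2 -0.2 -0.1] op 0.0004
15 t19.0 tcp [ 0.5506 -0.0691  0.3347] F [-0.8 -0.1  0.2] op 0.0005
7 t19.4 tcp [ 0.5449 -0.0679  0.3121] F [-0.7  0.  -0.3] op 0.0004
2.5 t19.6 tcp [ 0.543  -0.0676  0.2992] F [ 0.2 -0.9  0.6] op 0.0005
0 t19.9 tcp [ 0.5424 -0.0674  0.294 ] F [ 0.6 -0.4 -0.1] op 0.0005
1 t20.2 tcp [ 0.5423 -0.0674  0.2931] F [-0.1 -0.4  0.9] op 0.0004
2 t20.4 tcp [ 0.5423 -0.0674  0.2923] F [-0.9  0.3  2.7] op 0.0004
3 t20.7 tcp [ 0.5423 -0.0674  0.2923] F [-4.5  0.6  8.3] op 0.0004
4 t20.9 tcp [ 0.5422 -0.0674  0.2922] F [-5.4  0.4 11.7] op 0.0008
5 t21.2 tcp [ 0.5421 -0.0673  0.2922] F [-7.8  1.4 14.8] op 0.0006
6 t21.4 tcp [ 0.542  -0.0673  0.2921] F [-9.7  2.6 19.2] op 0.0007
```

```bash
python3 - <<'E'
from h import *
c=r.sense()["tcp_pos"]
r.servo_line([c[0],c[1],.36],speed=.2)
r.servo_line(list(W(-85,230,0)+[0,0,.40]),speed=.25); st()
S=r.snapshot("scene");T=r.snapshot("top")
a=S["frame"][130:290,160:345,::-1];b=T["frame"][120:240,170:330,::-1]
k=4;im=cv2.resize(a,None,fx=k,fy=k,interpolation=cv2.INTER_CUBIC)
cv2.imwrite("pics/c5.png",im[:600]);crop(T,165,120,160,120,5,"c6.png")
for n,X in[("keeper",W(-85,22,126)),("keeper top",W(-85,22,143)),("lid edge -y",W(-105,-160,110)),("lid edge +y",W(-105,30,110)),("hdl tip",W(-85,155,194)),("hdl base",W(-85,155,132)),("rod tip",W(-85,50,124)),("notch",W(-103,105,124)),("tip@turn.6",W(-85-70*np.sin(.6),155,124+70*np.cos(.6)))]:
    print(n,"c5",((proj(S,X)[0]-[160,130])*4+1.5).round(),"c6",((proj(T,X)[0]-[165,120])*5+2).round())
E
```

```text
t23.3 tcp [0.5746 0.2259 0.3997] F [ 0.4 -0.2 -0.1] op 0.0001
keeper c5 [467. 270.] c6 [375. 410.]
keeper top c5 [467. 254.] c6 [373. 404.]
lid edge -y c5 [254. 157.] c6 [708. 478.]
lid edge +y c5 [493. 270.] c6 [358. 450.]
hdl tip c5 [668. 292.] c6 [108. 366.]
hdl base c5 [655. 354.] c6 [127. 389.]
rod tip c5 [505. 291.] c6 [323. 407.]
notch c5 [595. 308.] c6 [218. 431.]
tip@turn.6 c5 [694. 260.] c6 [104. 446.]
```

View pics/c5.png

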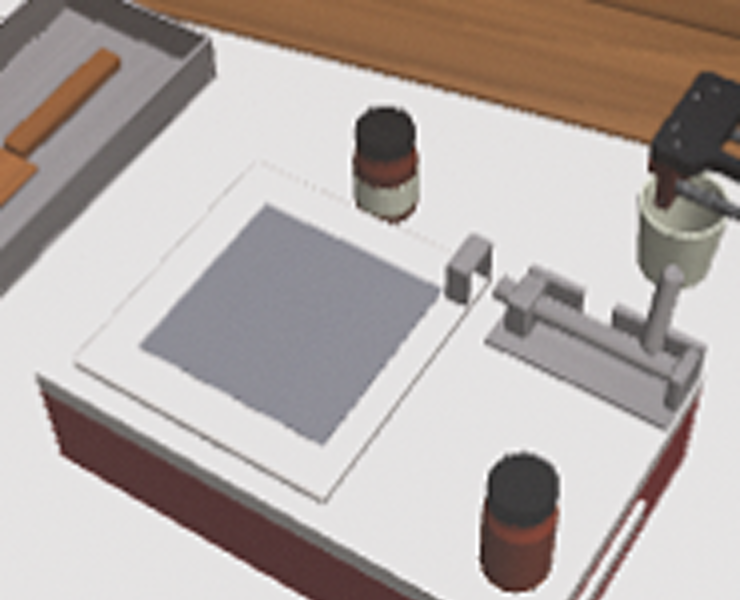

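View pics/c6.png

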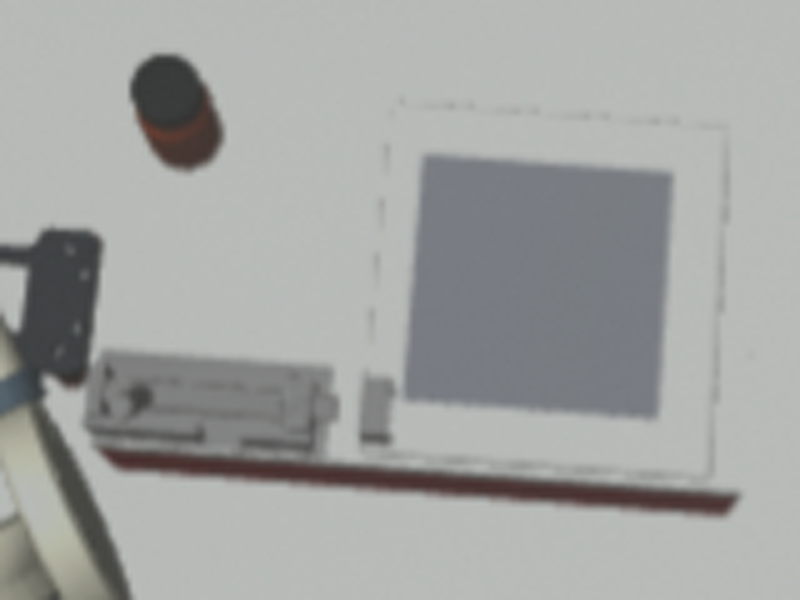

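c5 and c6 show the lid shut flat, the keeper at (470,272) in c5 and the turner in the tray. The bolt is back, and its handle leans slightly to the front with its tip at (673,270) in c5. The box model matches within about 3 mm, so I slide the bolt now.

```bash
python3 - <<'E'
from h import *
ori=[180,0,BY]; X,Z=-94,148
r.servo_line(list(tip(X,230,Z)),ori,speed=.2); st("down")
r.servo_line(list(tip(X,182,Z)),speed=.12); st("near")
y=182
r.servo_line(list(tip(X,135,Z)),speed=.06); st("y135"); y=135
while y>108:
    y-=1.5; r.servo_line(list(tip(X,y,Z)),speed=.03); s=r.sense(); f=s["contact_force"]@Rb
    print(y,f.round(1),((s["tcp_pos"]-ob)@Rb*1e3).round(1)[1])
    if f[1]>12: break
S=r.snapshot("scene");T=r.snapshot("top");st()
im=np.hstack([cv2.resize(S["frame"][155:275,260:350],None,fx=4,fy=4),cv2.resize(T["frame"][150:270,165:265],None,fx=4,fy=4)])
cv2.imwrite("pics/c7.png",im[:,:,::-1])
E
```

```text
down t23.9 tcp [0.5658 0.2281 0.3305] F [0.8 0.3 0.9] op 0.0004
near t24.4 tcp [0.5566 0.1812 0.3309] F [ 0.1  0.2 -0. ] op 0.0007
y135 t25.4 tcp [0.5475 0.1352 0.3302] F [ 0.  -0.1 -0.4] op 0.0003
133.5 [0.2 0.8 0.1] 133.7
132.0 [-0.1  1.8  0.4] 132.1
130.5 [-1.2  1.2  0.7] 130.4
129.0 [0.8 1.5 0.2] 128.9
127.5 [-0.4  0.4  1.4] 127.4
126.0 [-0.   1.8  1.6] 125.9
124.5 [-0.8  0.7  0.8] 124.4
123.0 [0.1 1.7 1.2] 122.9
121.5 [-0.7  1.2  1.3] 121.4
120.0 [-0.2  1.7  1.1] 119.9
118.5 [-0.7  4.9  1.1] 118.9
117.0 [-0.3 10.4 -0.1] 118.2
115.5 [ 0.4 13.8  0.7] 117.6
 t28.7 tcp [0.5438 0.1184 0.3302] F [ 2.2 13.7  0.2] op 0.0003
```

View pics/c7.png

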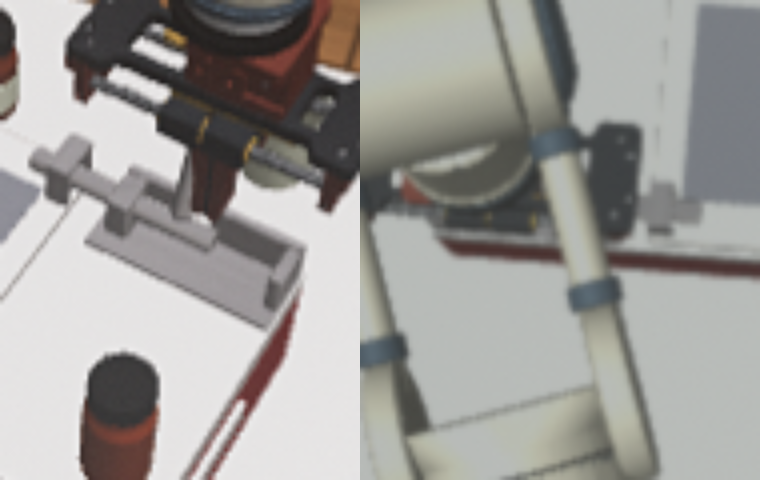

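c7 shows the rod through the keeper at (75,165), and the force rise marks the end stop. I centre the handle on the notch with a light grip, then turn it down.

```bash
python3 - <<'E'
from h import *
Y=103.5
c=r.sense()["tcp_pos"]
r.servo_line(list(tip(-94,124,148)),speed=.1)
r.servo_line(list(tip(-94,124,215)),speed=.2)
r.servo_line(list(tip(-94,Y,215)),speed=.2)
r.let_go(); r.servo_line(list(tip(-94,Y,150)),speed=.15); st("around")
r.grab(5); st("centred"); r.let_go()
r.servo_line(list(tip(-94,Y,215)),speed=.2); r.grab(5)
def P(p,rho=60):
    p=np.radians(p); return tip(-85-rho*np.sin(p)+7*np.cos(p)+10,Y,124+rho*np.cos(p)+7*np.sin(p))
r.servo_line(list(tip(-50,Y,215)),speed=.2)
a=P(-15);r.servo_line(list(a),speed=.15); st("behind")
for p in (0,15,25,35,45,55,65,75,83,90):
    r.servo_line(list(P(p)),speed=.08); s=r.sense(); f=s["contact_force"]@Rb; print(p,f.round(1))
    if np.linalg.norm(f)>14: break
e=P(90)
if p==90:
    for k in range(1,6):
        if f[2]>6: break
        r.servo_line(list(e-[0,0,.001*k]),speed=.03); f=r.sense()["contact_force"]@Rb; print(k,f.round(1))
    c=r.sense()["tcp_pos"]
    r.servo_line(list(c+[0,0,.1]),speed=.2)
    r.servo_line(list(tip(-150,-100,260)),speed=.25); st()
    S=r.snapshot("scene");T=r.snapshot("top")
    im=np.hstack([cv2.resize(S["frame"][155:275,260:350],None,fx=4,fy=4),cv2.resize(T["frame"][150:270,165:265],None,fx=4,fy=4)])
    cv2.imwrite("pics/c8.png",im[:,:,::-1])
E
```

```text
around t31.7 tcp [0.5414 0.1045 0.3326] F [ 0.3 -0.4 -0.4] op 0.0877
centred t32.8 tcp [0.5414 0.1043 0.3319] F [-0.3 -2.  -0.3] op 0.0139
behind t36.6 tcp [0.5813 0.0967 0.362 ] F [0.1 0.6 0.4] op 0.0006
0 [-0.1 -0.2  0.1]
15 [-0.1  0.3 -0.6]
25 [-0.4  0.4  0.3]
35 [ 0.7 -0.4  0.3]
45 [-0.2  0.   1. ]
55 [ 0.  -0.2  0.5]
65 [1.  0.2 0.2]
75 [-0.1  0.7  0.6]
83 [ 0.3 -0.4 -0.1]
90 [1.2 0.1 1.4]
1 [-0.8  0.2  5.6]
2 [-2.1 -1.5  9.4]
 t41.6 tcp [ 0.4475 -0.084   0.4412] F [ 0.2 -0.8  0.3] op 0.0008
```

View pics/c8.png

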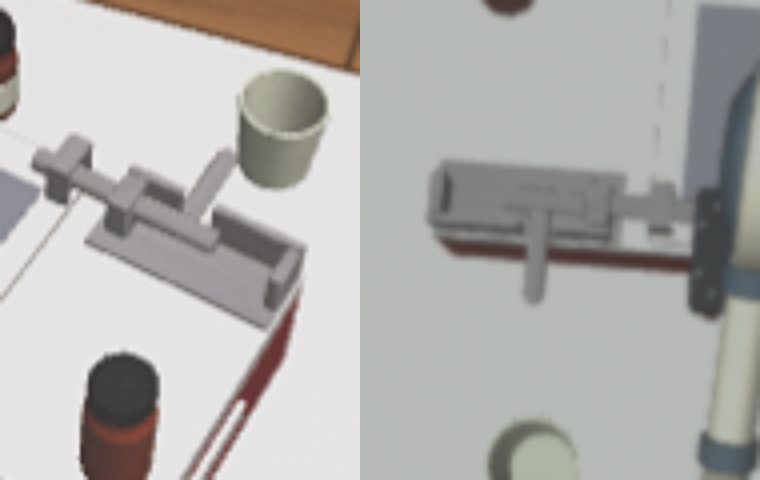

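c8 shows the handle lying level through the notch and out over the front (tip at (535,300)), with the rod through the keeper. One last check of the whole scene, then I hand in.

```bash
python3 - <<'E'
from h import *
S=r.snapshot("scene");cv2.imwrite("pics/end.png",S["frame"][:,:,::-1]);st()
E
```

```text
t41.8 tcp [ 0.4476 -0.0835  0.4415] F [-0.3 -0.2  0.4] op 0.0006
```

View pics/end.png

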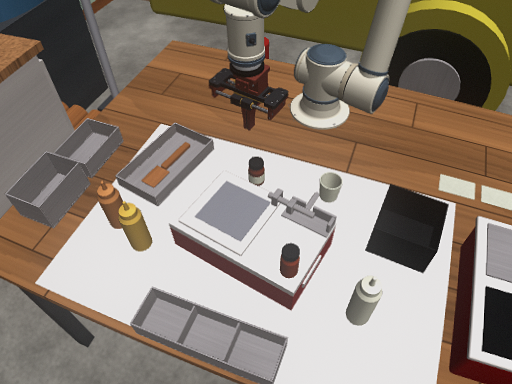

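The final picture shows the turner flat in the tray (167,165), the lid shut, the bolt shot and its handle down. All the bottles, jars and the cup stand where they did at the start.

```bash
python3 -c "
from station import r
r.hand_in()"
```

```text
the job is handed in; nothing more can be done
```

The job is done and handed in at about 42 s of the 72 s allowed. I laid the turner flat in the steel tray, set down on floor contact before release. Then I pushed the lid shut, slid the bolt through the keeper to its stop and backed it about 4 mm to centre it on the notch. Last, I turned the handle down to level.

**Last checks:**
- **Final pictures:** the turner lies inside the tray, the lid is flat on the deck, the rod is through the keeper, and the handle lies level in the notch.
- **Bystanders:** the bottles, jars and cup appear unmoved; I judged this by eye against the first picture, not by measuring.
- **Forces:** the highest wrist force I read was about 22 N, while pressing the lid shut. The arm was clear of everything at hand-in.

**Disagreements:**
- **Box position:** most points fitted within 4 mm, but two deck corners in the scene view were 6–7 mm off. To allow for this I used contact force to find the tray floor, the shut lid, the bolt's end stop and the handle's final level.
- **Bolt handle:** its tip was off by 12 mm between the two views, and it seemed to lean about 0.2 rad forward at the start. I allowed for that lean when pushing it.

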